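Gather the good axle bushes at the tote's pouring corner

TASK

Of the two bronze bushes standing on the bench, find the one that slides all the way down over the axle in the vice, take it off again and put it in the black tote with the two already there; the tight one stays on the bench. Then pick the tote up by its handle, clear of the bench, tip it until all three bushes have slid together into the yellow pouring corner, and finish while still holding it tilted there, still, with that corner lowest and nothing spilled, so I can take them out. Leave the paver, the grease jar and the spanner alone.

Things in the scene. Friction and masses are not known exactly. Their poses are not given: they have to be found in the camera images.
- tote: black open tote, 270 (x) x 180 (y) mm, rim 62 high, walls 4, about 0.36 kg, any yaw. Origin: centre of its underside, z up; inner floor 7 mm above. Handle across the middle along y. Pouring corner at +x +y: walls cut down to 42 mm over the last 48 mm, yellow. Smooth: bushes start to slide at 11 to 17 deg; tilted 35 deg with that corner lowest they also run along the walls.
- tote_grip (a point): middle of the tote's orange handle bar, 140 mm above the tote's underside; the bar is 16 mm thick (along the tote's x), 24 mm high and runs 184 mm along the tote's y, with a flat steel strap down each long side of the tote. Axes as the tote
- tote_corner (a point): the inner floor point right in the tote's pouring corner (131 mm along x and 86 mm along y from the tote's centre, 7 mm above its underside). Axes as the tote
- bush_a: bronze bush, a plain tube 34 mm outside, 30 mm long, upright on the bench, 0.12 to 0.15 kg. Bore either 22 mm (slides freely over the axle) or 17 mm (goes only over the axle's tapered nose, its lower end stopping about 34 mm above the jaws): to be tried. Origin at mid-bore, half its length up; z is the bore axis
- bush_b: the other bronze bush on the bench, the same outside; one of the two has the 22 mm bore, the other the 17 mm bore. Origin at the middle of the bore
- tote_bush_1: good bronze bush (34 mm by 30 mm, bore 22 mm) already in the tote, standing in the half away from the pouring corner (tote x below 0). Origin at the middle of the bore
- tote_bush_2: second good bronze bush already in the tote, same half. Origin at the middle of the bore
- vice: blue drill vice bolted to the bench, about 215 mm by 140 mm, jaws 96 mm wide with their tops 62 mm above the bench; its screw and cross handle (47 mm up) point to its -x. A bare steel wheel axle, 19 mm in diameter, stands upright in the jaws. Origin on the bench under the axle. Fixed, to the left or right of the bushes
- axle_seat (a point): point on the axle's axis level with the tops of the vice jaws, where a bush that fits comes to rest (62 mm above the bench)
- axle_tip (a point): top of the axle, 42 mm above the jaws: the axle is 19 mm in diameter for 32 mm above the jaws, then tapers to 11 mm over the last 10 mm
- paver: bystander: loose grey hexagonal paving block, 110 mm across flats, 48 mm high. Origin: centre of its underside
- grease_jar: bystander: white jar with red cap, 64 mm in diameter, 75 mm high. Origin: centre of its underside
- spanner: bystander: loose steel spanner lying flat, 190 mm long along its x, 8 mm thick. Origin: its middle, underside
Not all that is in view belongs to the job. What is shaped like the bush_a but green or red is not meant.

How it is judged:
By the outcome, as a careful person would: the job done as asked, in the order asked, and still so for the second after the job is handed in, while the arm keeps its last pose, push and grip.
It also fails if it takes over 72 s, if anything falls off the work surface, if the arm or the gripper's body presses on something with over 40 N, if the wrist force passes 120 N, or if a joint passes its speed limit or range.

ROBOT

A 6-joint arm with a two-finger parallel gripper is mounted at the origin on the work surface. World frame = base frame: x ahead of the robot, y to its left, z up, the work surface at z = 0. Lengths are in m, angles in degrees, forces in N, time in s.
With the tool pointing down it reaches from about 0.25 to 0.725 m from the base axis. Payload 9.7 kg.
Tool frame: the origin (TCP) lies midway between the tips of the shut fingers; the grasp point (between the pads) lies 19 mm behind it; z points along the fingers, y is the line along which they close (so a half turn about z gives the same grasp; the last joint's range is limited). The gripper opens to 85 mm and grips with 20 to 120 N. Pads are 22 mm wide; open, the fingers measure 114 mm over their backs; the gripper's body (76 mm by 85 mm) begins 54 mm behind the grasp point. The pads swing forward as they close: fully open they stand 13 mm farther back than shut.
Start: joints at [-70.76, 4.979, 10.078, 95.1, 0, 90], TCP at [0.181, -0.519, 0.231] pointing down, gripper open.
Joint ranges: [-179.16, 179.16], [-48.56, 103.87], [-65.8, 70.77], [-126.05, 130.52], [-82.76, 87.17], [-180, 180]. Speed limits (degrees/s): [127.2, 127.2, 147.25, 180, 180, 180].

INTERFACE

Orientations are given as [roll, pitch, yaw] about the fixed x, y, z axes, in that order (R = Rz(yaw) Ry(pitch) Rx(roll)).
In Python, from workcell import * gives the robot as it stands.
- The arm moves only by the tool servo_tool, never from a script. Its argument "moves" is a list of rows, each a list of 4 numbers: the shift along the world's x, y, z in cm, then the turn about the world's z in rad. A call has 1 to 20 rows; each row is the pose to reach, as a shift and turn from the pose commanded when the call began; what a row does not reach only later rows make up. A row lasts 1/12 s, in which the tool goes at most 41.7 mm and 7.16 degrees, less where a joint would pass 70% of its speed; a pose out of reach is approached as far as the arm can. A call with a gripper value outside its range is refused whole. "claw" is the closure, from 0 (fully open) to 1 (shut), set as the call begins (left out, the last holds). The fingers move at their own pace and stop on an object; "force" is the grip in N (left out, the last holds). Time passes only in rows, so rows that repeat a pose let the fingers close. It gives the time, the measured TCP pose, the force, the opening and the grip force at its end, in the units of the state.
- get_obs(): the state, without advancing time (a new reading comes with each control period).
- camera(name): name is "side" or "top"; returns the picture (400x640x3 uint8, red, green, blue); there is no depth.
- get_calibration(name): a dict with "fx", "fy", "cx", "cy" (pixels), "rvec" (rotation vector, rad) and "tvec" (3), from world to camera coordinates, as OpenCV has them. Camera axes: x right, y down, z forward; pixel columns grow to the right and rows downward; lengths in m; the calibration is good to about 2 mm. A picture is of the moment at which its call begins. get_calibration takes no time and is no camera call.
- job_done(): hands the job in; it is judged then, once.
The state is a dict: "time": time; "q": joint angles; "qd": joint speeds; "joint_efforts": joint torques, N m; "ee_pos": TCP position; "tcp_rot": TCP orientation; "wrist_force": force on the tool from outside, world axes, zero at the start; "torque": the same for the moment, N m; "opening": finger opening in m; "grasp_force": force on a finger pad.
Only numpy, scipy, OpenCV 4.12 (cv2) and the standard library are available. Lean on these libraries where they do the work, as an engineer would, in place of code of your own. Each camera call takes 0.05 s, during which the arm holds its last target. There are 200 camera calls.

## Working session

There is one attempt and no reset: what is moved stays moved. The work goes in short steps, Python scripts to look and compute and a tool call to move; the robot and the scene stay as the last step left them, time stands still between calls to the robot, and variables do not carry over. Pictures are saved under pics/ and viewed, at most 10 in all, crops included, and the job is handed in when it is done.

Besides the shell and the picture viewer there is one more tool, called after ">>>" as name(argument=value, ...) on one line, values as JSON. servo_tool: Moves the arm, as the interface text tells. Its arguments: {"type":"object","properties":{"moves":{"type":"array","items":{"type":"array","items":{"type":"number"}}},"claw":{"type":"number"},"force":{"type":"number"}},"required":["moves"]}

```bash
ls; mkdir -p pics; python3 - <<'E'
from workcell import *
import cv2
for n in("side","top"):
    im=camera(n); cv2.imwrite(f"pics/{n}0.png",im[:,:,::-1]); c=get_calibration(n); print(n,c)
o=get_obs(); print({k:o[k] for k in("time","ee_pos","tcp_rot","opening","wrist_force")})
E
```

```text
pics
side {'fx': 405.15213950364466, 'fy': 405.15213950364466, 'cx': 331.44402369244045, 'cy': 201.08257330788436, 'rvec': array([ 0.20478049, -2.81097688,  1.25400284]), 'tvec': array([0.55539225, 0.16008398, 1.00632849])}
top {'fx': 442.40316395908525, 'fy': 442.40316395908525, 'cx': 313.5824154199713, 'cy': 202.78405637881815, 'rvec': array([ 2.16200531, -2.1835097 ,  0.10456459]), 'tvec': array([-0.01879099,  0.56639138,  1.47190554])}
{'time': 0.1, 'ee_pos': array([ 0.1811674 , -0.51908419,  0.23063924]), 'tcp_rot': array([-1.79929668e+02, -1.48971819e-03,  1.92390769e+01]), 'opening': 0.08547309240268168, 'wrist_force': array([ 0.31383218,  0.25332592, -0.01597707])}
```

View pics/top0.png

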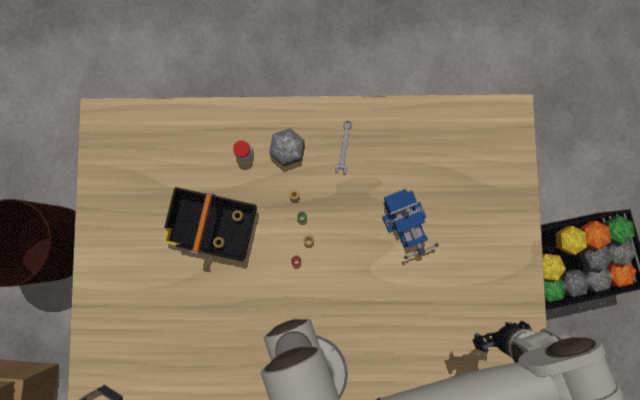

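View pics/side0.png

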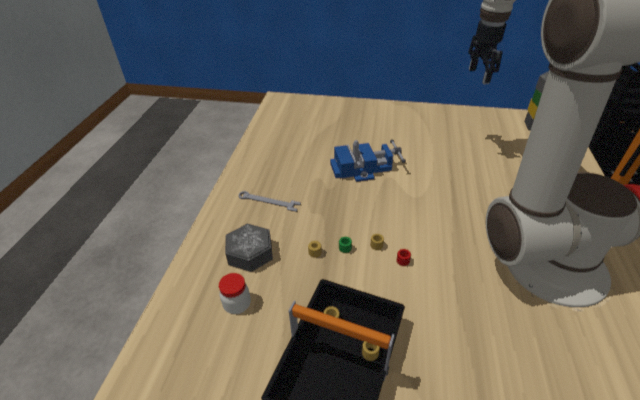

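```bash
cat > h.py <<'E'
import numpy as np, cv2
from workcell import *
def cal(n):
    c=get_calibration(n); K=np.array([[c['fx'],0,c['cx']],[0,c['fy'],c['cy']],[0,0,1]]); return K,cv2.Rodrigues(c['rvec'])[0],np.array(c['tvec'],float)
def ray(n,uv):
    K,R,t=cal(n); d=R.T@np.linalg.solve(K,[uv[0],uv[1],1]); return -R.T@t,d
def onz(n,uv,z):
    o,d=ray(n,uv); return o+d*(z-o[2])/d[2]
def two(a,b):
    (o1,d1),(o2,d2)=ray("top",a),ray("side",b); s=np.linalg.lstsq(np.c_[d1,-d2],o2-o1,rcond=None)[0]
    p,q=o1+d1*s[0],o2+d2*s[1]; return (p+q)/2,np.linalg.norm(p-q)
def proj(n,P):
    K,R,t=cal(n); return cv2.projectPoints(np.float64(P).reshape(-1,3),cv2.Rodrigues(R)[0],t,K,None)[0].reshape(-1,2)
def blobs(hsv,lo,hi,a=15):
    m=cv2.inRange(hsv,np.array(lo),np.array(hi)); n,l,s,c=cv2.connectedComponentsWithStats(m)
    return [(c[i].round(1),s[i].tolist()) for i in range(1,n) if s[i][4]>=a]
E
python3 - <<'E'
from h import *
np.set_printoptions(precision=4,suppress=True)
for n in("top","side"):
    im=cv2.imread(f"pics/{n}0.png"); hsv=cv2.cvtColor(im,cv2.COLOR_BGR2HSV)
    for nm,lo,hi,z in (("bronze",(17,120,60),(30,255,255),.03),("orange",(5,180,120),(15,255,255),.152),("blue",(100,120,50),(120,255,255),.06)):
        for c,s in blobs(hsv,lo,hi):
            if n=="side" and nm=="blue": continue
            print(n,nm,c,s,onz(n,c,z))
t=cv2.imread("pics/top0.png"); s=cv2.imread("pics/side0.png")
f=lambda a,k:cv2.resize(a,None,fx=k,fy=k,interpolation=cv2.INTER_CUBIC)
A=f(t[180:270,375:445],4); B=f(t[180:270,155:265],4)[:, :]; C=f(s[130:190,320:420],4); D=f(s[225:275,295:420],4)
W=np.zeros((600,800,3),np.uint8); W[:360,:280]=A; W[:360,290:730]=B; W[360:600,:400]=C; W[360:560,400:800]=D[:,:400]
cv2.imwrite("pics/c1.png",W)
E
```

```text
top bronze [294.  194.7] [290, 190, 9, 11, 66] [0.5941 0.0417 0.03  ]
top bronze [237.1 215.1] [232, 210, 11, 11, 77] [0.5267 0.2339 0.03  ]
top bronze [571.3 239.7] [556, 225, 32, 30, 690] [ 0.4329 -0.8878  0.03  ]
top bronze [168.9 237.7] [163, 228, 17, 18, 125] [0.453  0.4623 0.03  ]
top bronze [307.9 239.8] [304, 235, 9, 11, 40] [ 0.4413 -0.0041  0.03  ]
top bronze [218.2 242. ] [213, 237, 11, 11, 83] [0.437  0.2967 0.03  ]
top bronze [552.5 266.4] [542, 254, 24, 27, 516] [ 0.3448 -0.8193  0.03  ]
top orange [201.5 222.3] [193, 194, 18, 57, 271] [0.497  0.3228 0.152 ]
top orange [597.  234.5] [585, 221, 25, 28, 518] [ 0.4473 -0.8972  0.152 ]
top orange [622.9 274.6] [611, 265, 25, 21, 394] [ 0.3243 -0.9677  0.152 ]
top blue [399.1 200.1] [385, 190, 31, 23, 422] [ 0.5692 -0.308   0.06  ]
top blue [416.1 206.1] [412, 203, 9, 7, 32] [ 0.5486 -0.3637  0.06  ]
top blue [408.8 227.2] [387, 212, 40, 35, 551] [ 0.4791 -0.3374  0.06  ]
top blue [388.7 216.9] [383, 214, 13, 9, 54] [ 0.5137 -0.272   0.06  ]
side bronze [531.9 108.7] [528, 99, 9, 20, 109] [-0.0938 -0.7496  0.03  ]
side bronze [376.8 241.4] [371, 234, 13, 16, 177] [0.4437 0.0115 0.03  ]
side bronze [314.5 248.6] [308, 241, 14, 17, 186] [0.5954 0.0582 0.03  ]
side bronze [331.7 310.9] [323, 306, 17, 12, 130] [0.5276 0.2281 0.03  ]
side bronze [369.6 350.8] [362, 341, 18, 20, 253] [0.4398 0.3075 0.03  ]
side orange [342.1 323.9] [293, 305, 97, 39, 867] [0.4946 0.3297 0.152 ]
```

View pics/c1.png

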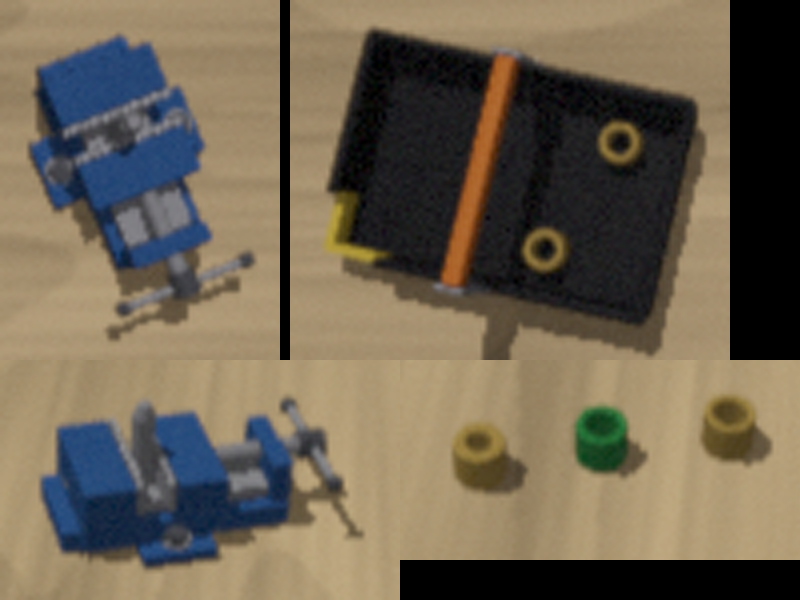

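```bash
python3 - <<'E'
from h import *
np.set_printoptions(precision=4,suppress=True)
t=cv2.imread("pics/top0.png"); s=cv2.imread("pics/side0.png")
f=lambda a,k:cv2.resize(a,None,fx=k,fy=k,interpolation=cv2.INTER_CUBIC)
W=np.zeros((600,800,3),np.uint8)
W[:300,:400]=f(t[195:225,385:425],10); W[:300,400:]=f(s[130:160,335:375],10); W[300:,:400]=f(t[228:258,290:330],10); W[300:,400:]=f(s[228:258,357:397],10)
cv2.imwrite("pics/c2.png",W)
print("bush",onz("side",(377.2,238),.03),onz("top",(308.5,240.8),.03),two((308.5,240.8),(377.2,238)))
print("tip",onz("side",(356,141.5),.104),onz("top",(405.5,213),.104))
m=cv2.inRange(cv2.cvtColor(t,cv2.COLOR_BGR2HSV),(5,180,120),(15,255,255)); m[:,300:]=0
r=cv2.minAreaRect(cv2.findNonZero(m)); b=cv2.boxPoints(r); b=b[np.argsort(b[:,1])]
e=[onz("top",(b[0]+b[1])/2,.152),onz("top",(b[2]+b[3])/2,.152)]; print(r,e,np.linalg.norm(e[0]-e[1]),(e[0]+e[1])/2, "tote y dir deg",np.degrees(np.arctan2(*(e[1]-e[0])[[1,0]])))
E
```

```text
bush [ 0.4434 -0.0003  0.03  ] [ 0.438  -0.0061  0.03  ] (array([ 0.4407, -0.0061,  0.0238]), np.float64(0.0052539782438984954))
tip [ 0.5327 -0.3196  0.104 ] [ 0.523  -0.3187  0.104 ]
((201.47225952148438, 222.11448669433594), (4.68255090713501, 57.72200393676758), 13.626996040344238) [array([0.5847, 0.303 , 0.152 ]), array([0.4116, 0.3426, 0.152 ])] 0.17757705218548572 [0.4981 0.3228 0.152 ] tote y dir deg 167.1258799600842
```

View pics/c2.png

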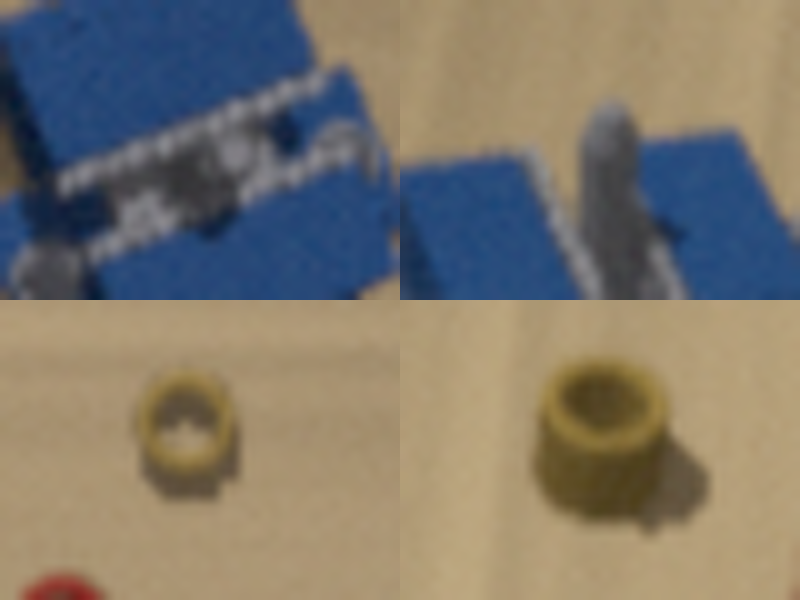

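```bash
python3 - <<'E'
from h import *
np.set_printoptions(precision=4,suppress=True)
print("bush",onz("side",(376.9,238),.03),onz("top",(308.25,239.5),.03),two((308.25,239.5),(376.9,238)))
P=onz("side",(355.4,141),.104); B=P*[1,1,0]+[0,0,.062]
print(P,proj("top",[P,B]),[(p-[385,195]+.5)*10 for p in proj("top",[P,B])], proj("side",[P,B]))
E
```

```text
bush [ 0.4442 -0.0002  0.03  ] [ 0.4423 -0.0053  0.03  ] (array([ 0.4432, -0.0052,  0.0246]), np.float64(0.0016710994830321819))
[ 0.5348 -0.3221  0.104 ] [[406.4397 209.3182]
 [403.7808 210.3435]] [array([219.3971, 148.1817]), array([192.8084, 158.4351])] [[355.4    141.    ]
 [354.836  152.3988]]
```

>>> servo_tool(moves=[[2, 4, 0, 0], [4, 8, 0, 0], [6, 12, 0, 0], [8, 16, -2, -0.1], [10, 20, -4, -0.2], [12, 24, -6, -0.3], [14, 27, -8, -0.336], [16, 31, -9, -0.336], [18, 35, -10, -0.336], [20, 39, -11, -0.336], [22, 43, -12, -0.336], [24, 47, -12, -0.336], [26, 51, -12, -0.336], [26, 51.6, -12, -0.336], [26, 51.6, -12, -0.336]], claw=0.3)

```text
time: 1.35
ee_pos: [0.4422, 0.0007, 0.1105]
tcp_rot: [-179.9, 0.0, 0.2]
wrist_force: [0.2, -0.7, 0.1]
opening: 0.0599
grasp_force: 0.0
```

>>> servo_tool(moves=[[0.1, -0.35, -4, 0], [0.1, -0.35, -8, 0], [0.1, -0.35, -10.4, 0], [0.1, -0.35, -10.6, 0], [0.1, -0.35, -10.6, 0]])

```text
time: 1.77
ee_pos: [0.4411, -0.0067, 0.0044]
tcp_rot: [-180.0, 0.2, -0.0]
wrist_force: [0.6, -0.0, 0.3]
opening: 0.0595
grasp_force: 0.0
```

>>> servo_tool(moves=[[0, 0, 0, 0], [0, 0, 0, 0], [0, 0, 0, 0], [0, 0, 0, 0], [0, 0, 0, 0], [0, 0, 0, 0]], claw=1, force=40)

```text
time: 2.27
ee_pos: [0.4437, -0.0069, 0.0077]
tcp_rot: [-180.0, -0.2, -0.0]
wrist_force: [-1.1, 1.3, 4.8]
opening: 0.0331
grasp_force: 39.5
```

>>> servo_tool(moves=[[0, 0, 4, 0], [0, 0, 8, 0], [1, -3, 10.5, 0], [2, -7, 12, 0], [3.2, -11, 13.5, 0], [4.4, -15, 14.5, 0], [5.6, -19, 14.5, 0], [6.8, -23, 14.5, 0], [8, -27, 14.5, 0], [9, -30.7, 14.5, 0], [9.2, -31.8, 14.5, 0], [9.2, -31.8, 14.5, 0], [9.2, -31.8, 14.5, 0]])

```text
time: 3.35
ee_pos: [0.5342, -0.3259, 0.151]
tcp_rot: [180.0, -0.0, -0.1]
wrist_force: [-0.3, -0.0, -0.5]
opening: 0.0326
grasp_force: 40.5
```

```bash
python3 - <<'E'
from h import *
np.set_printoptions(precision=4,suppress=True)
t=camera("top")[:,:,::-1]; s=camera("side")[:,:,::-1]
print(get_obs()['ee_pos'])
f=lambda a,k:cv2.resize(a,None,fx=k,fy=k,interpolation=cv2.INTER_CUBIC)
W=np.zeros((500,800,3),np.uint8)
W[:,:400]=f(t[185:235,385:425],10); W[:,400:]=f(s[115:165,335:375],10)
cv2.imwrite("pics/c3.png",W)
E
```

```text
[ 0.5343 -0.3243  0.1512]
```

View pics/c3.png

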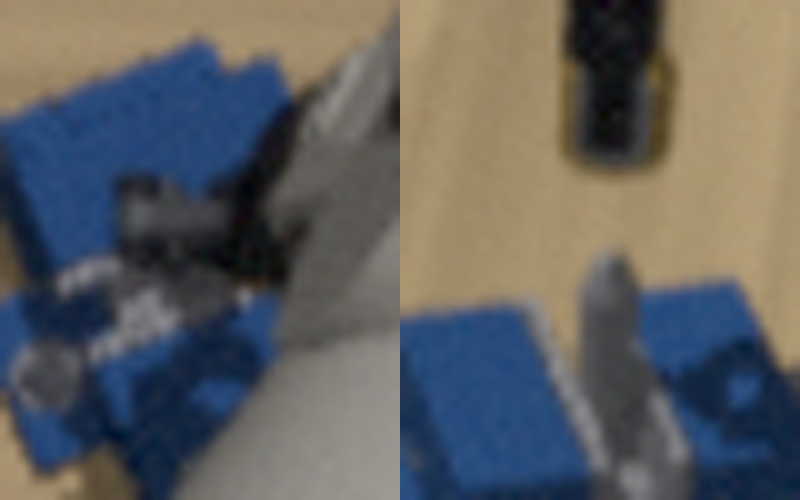

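```bash
python3 - <<'E'
from h import *
a=np.linspace(0,2*np.pi,72)
for c in ((.534,-.3245),(.534,-.3295),(.529,-.3245)):
    p=proj("side",np.c_[c[0]+.017*np.cos(a),c[1]+.017*np.sin(a),0*a+.1445]); print(c,p.max(0).round(2),p[:,0].min().round(2),(p.max(0)-[335,115]+.5)*10)
E
```

```text
(0.534, -0.3245) [362.03 132.19] 350.6 [275.34898517 176.87050898]
(0.534, -0.3295) [362.18 131.28] 350.78 [276.8309787  167.79823137]
(0.529, -0.3245) [363.71 132.32] 352.27 [292.14133949 178.22750434]
```

>>> servo_tool(moves=[[0, 0.2, -2, 0], [0, 0.2, -3.5, 0], [0, 0.2, -4.2, 0], [0, 0.2, -4.7, 0], [0, 0.2, -4.7, 0]])

```text
time: 3.87
ee_pos: [0.5341, -0.3224, 0.1034]
tcp_rot: [180.0, 0.0, 0.0]
wrist_force: [-0.2, -0.0, -0.6]
opening: 0.0326
grasp_force: 40.5
```

>>> servo_tool(moves=[[0, 0, -0.5, 0], [0, 0, -0.9, 0], [0, 0, -1.2, 0], [0, 0, -1.2, 0]])

```text
time: 4.2
ee_pos: [0.5343, -0.3233, 0.091]
tcp_rot: [179.9, -0.0, -0.0]
wrist_force: [0.2, -5.7, -1.8]
opening: 0.0326
grasp_force: 40.4
```

>>> servo_tool(moves=[[0, -0.15, 0, 0], [0, -0.15, -0.6, 0], [0, -0.15, -1.2, 0], [0, -0.15, -1.7, 0], [0, -0.15, -2.0, 0], [0, -0.15, -2.0, 0]])

```text
time: 4.7
ee_pos: [0.5339, -0.3239, 0.0704]
tcp_rot: [-180.0, 0.1, -0.0]
wrist_force: [-0.6, -0.9, -0.9]
opening: 0.0327
grasp_force: 40.6
```

>>> servo_tool(moves=[[0, 0, 0, 0], [0, 0, 0, 0], [0, 0, 0, 0], [0, 0, 0, 0]], claw=0.4)

```text
time: 5.03
ee_pos: [0.5344, -0.3244, 0.0716]
tcp_rot: [180.0, -0.0, -0.0]
wrist_force: [-0.7, -0.5, 0.1]
opening: 0.0514
grasp_force: 0.0
```

>>> servo_tool(moves=[[0, 0, -0.2, 0], [0, 0, -0.2, 0], [0, 0, -0.2, 0], [0, 0, -0.2, 0], [0, 0, -0.2, 0], [0, 0, -0.2, 0]], claw=1)

```text
time: 5.53
ee_pos: [0.5343, -0.3243, 0.0694]
tcp_rot: [180.0, -0.0, -0.0]
wrist_force: [-0.3, 0.1, 1.7]
opening: 0.0325
grasp_force: 39.9
```

>>> servo_tool(moves=[[0, 0, 4, 0], [0, 0, 8, 0], [0, 2, 11.5, 0], [0, 6, 12.5, 0], [0, 10, 13, 0], [0, 14, 13, 0], [0, 18, 13, 0], [0, 22, 13, 0], [-0.3, 26, 13, 0], [-0.5, 30, 13, 0], [-0.7, 34, 13, -0.05], [-0.9, 38, 13, -0.1], [-1.1, 42, 13, -0.15], [-1.3, 46, 13, -0.2], [-1.5, 50, 13, -0.225], [-1.7, 54, 13, -0.225], [-1.9, 58, 13, -0.225], [-2.1, 62, 13, -0.225], [-2.2, 66, 13, -0.225], [-2.2, 70, 13, -0.225]])

```text
time: 7.2
ee_pos: [0.4802, -0.0723, 0.1994]
tcp_rot: [-178.2, 0.0, -9.6]
wrist_force: [-0.2, -0.1, -1.5]
opening: 0.0327
grasp_force: 43.0
```

>>> servo_tool(moves=[[0, 1.8, 0, 0], [0, 1.8, 0, 0], [0, 1.8, 0, 0]])

```text
time: 7.45
ee_pos: [0.4793, -0.0631, 0.1995]
tcp_rot: [-177.8, 0.0, -8.8]
wrist_force: [0.6, -0.2, -0.5]
opening: 0.0323
grasp_force: 43.0
```

```bash
python3 - <<'E'
from h import *
t=camera("top")[:,:,::-1]; s=camera("side")[:,:,::-1]
f=lambda a,k:cv2.resize(a,None,fx=k,fy=k,interpolation=cv2.INTER_CUBIC)
W=np.zeros((600,800,3),np.uint8)
W[:,:400]=f(t[150:300,130:230],4); W[:,400:]=f(s[200:400,270:404],3)[:600,:400]
cv2.imwrite("pics/c4.png",W); print(get_obs()['ee_pos'])
E
```

```text
[ 0.47933712 -0.06354295  0.19934697]
```

View pics/c4.png

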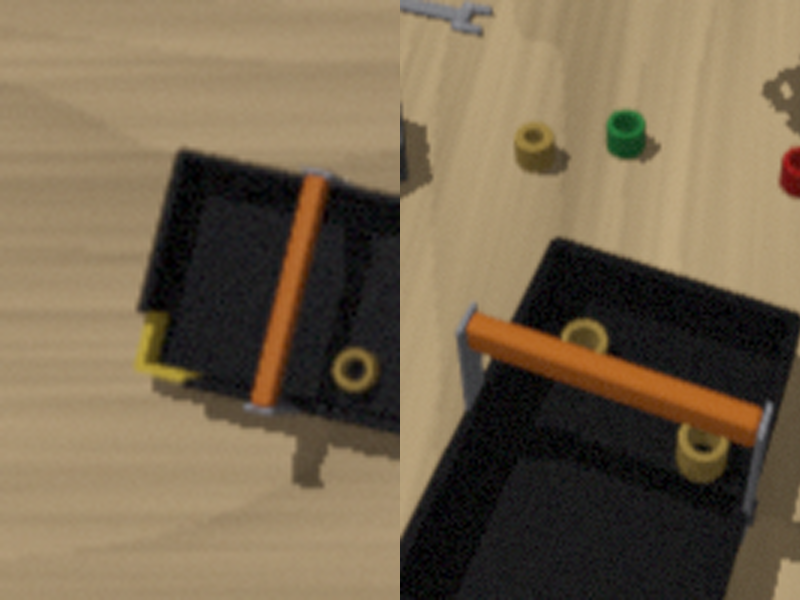

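```bash
python3 - <<'E'
from h import *
o=get_obs()
for k in("q","qd","ee_pos","tcp_rot"): print(k,np.round(o[k],3))
E
```

```text
q [ -8.86   -4.631  -3.127  91.551   2.221 179.946]
qd [-0.346  0.32   0.148 -0.076 -0.005 -0.005]
ee_pos [ 0.479 -0.064  0.199]
tcp_rot [-1.77779e+02  4.50000e-02 -8.80600e+00]
```

>>> servo_tool(moves=[[0, 4, 0, 0], [0, 4, 0, 0]])

```text
time: 7.72
ee_pos: [0.4763, -0.0436, 0.1994]
tcp_rot: [-176.8, 0.1, -7.1]
wrist_force: [0.1, -0.5, -0.9]
opening: 0.0322
grasp_force: 43.0
```

```bash
python3 - <<'E'
from h import *
o=get_obs()
for k in("q","qd","ee_pos","tcp_rot"): print(k,np.round(o[k],3))
E
```

```text
q [ -7.145  -5.321  -3.793  91.617   3.219 179.944]
qd [-1.176  0.39   0.483 -0.35  -2.152  0.093]
ee_pos [ 0.476 -0.044  0.199]
tcp_rot [-1.76781e+02  8.60000e-02 -7.08900e+00]
```

>>> servo_tool(moves=[[0, 0, 0, 0.12], [0, 0, 0, 0.24], [0, 0, 0, 0.36], [0, 0, 0, 0.48], [0, 0, 0, 0.6], [0, 0, 0, 0.72], [0, 0, 0, 0.84], [0, 0, 0, 0.96], [0, 0, 0, 1.08], [0, 0, 0, 1.2], [0, 0, 0, 1.2]])

```text
time: 8.63
ee_pos: [0.4767, -0.0452, 0.1992]
tcp_rot: [-176.9, 0.1, 61.9]
wrist_force: [-0.1, 0.6, -0.2]
opening: 0.0326
grasp_force: 43.0
```

>>> servo_tool(moves=[[0, 3.5, 0, 0.12], [0, 7, 0, 0.24], [0.5, 10.5, 0, 0.36], [1, 14, 0, 0.48], [1.5, 17.5, 0, 0.6], [2, 21, 0, 0.72], [2.5, 24.5, 0, 0.84], [3, 28, 0, 0.96], [3.5, 31.5, 0, 1.08], [3.5, 35, 0, 1.2], [3.5, 38.5, 0, 1.32], [3.5, 42, 0, 1.44], [3.5, 43.8, 0, 1.56], [3.5, 43.8, 0, 1.68], [3.5, 43.8, 0, 1.8], [3.5, 43.8, 0, 1.83], [3.5, 43.8, 0, 1.83]])

```text
time: 10.05
ee_pos: [0.5115, 0.3932, 0.199]
tcp_rot: [-176.8, 0.1, 166.3]
wrist_force: [0.4, -0.6, -1.5]
opening: 0.0325
grasp_force: 43.1
```

>>> servo_tool(moves=[[0, 0, -4, 0], [0, 0, -8, 0], [0, 0, -12, 0], [0, 0, -15, 0], [0, 0, -17, 0], [0, 0, -17.7, 0], [0, 0, -17.7, 0]])

```text
time: 10.63
ee_pos: [0.5106, 0.3921, 0.0204]
tcp_rot: [-176.7, -0.0, 166.2]
wrist_force: [0.7, 0.3, -0.7]
opening: 0.0325
grasp_force: 43.0
```

>>> servo_tool(moves=[[0, 0, 0, 0], [0, 0, 0, 0], [0, 0, 0, 0]], claw=0.4)

```text
time: 10.88
ee_pos: [0.5125, 0.3937, 0.0246]
tcp_rot: [-177.0, 0.2, 166.4]
wrist_force: [0.9, -0.2, -0.4]
opening: 0.0514
grasp_force: 0.0
```

>>> servo_tool(moves=[[0, 0, 4, 0], [0, 0, 8, 0], [0, 0, 12, 0], [0, 0, 16, 0], [0, 0, 20, 0], [0, 0, 22, 0], [0, 0, 22, 0]])

```text
time: 11.47
ee_pos: [0.5124, 0.3938, 0.2502]
tcp_rot: [-177.3, 0.4, 166.4]
wrist_force: [0.6, -0.7, 0.7]
opening: 0.0513
grasp_force: 0.0
```

```bash
python3 - <<'E'
from h import *
o=get_obs()
for k in("q","ee_pos","tcp_rot","wrist_force"): print(k,np.round(o[k],3))
E
```

```text
q [ 38.416  21.813  32.207 102.22   -1.986  52.092]
ee_pos [0.512 0.394 0.25 ]
tcp_rot [-177.34     0.445  166.366]
wrist_force [ 0.6   -0.668  0.695]
```

>>> servo_tool(moves=[[3, 2.3, 0, 0], [6, 4.6, 0, 0], [9, 6.9, 0, 0], [12, 9.2, 0, 0], [15, 11.5, 0, 0], [18, 13.8, 0, 0], [18, 13.8, 0, 0], [18, 13.8, 0, 0]])

```text
time: 12.13
ee_pos: [0.6367, 0.4875, 0.2042]
tcp_rot: [-178.7, 1.5, 166.4]
wrist_force: [-0.9, 0.1, 1.0]
opening: 0.0514
grasp_force: 0.0
```

```bash
python3 - <<'E'
from h import *
o=get_obs()
for k in("q","ee_pos","tcp_rot","wrist_force"): print(k,np.round(o[k],3))
E
```

```text
q [ 38.158  51.007  70.721 109.839  -2.018  51.743]
ee_pos [0.637 0.487 0.204]
tcp_rot [-178.652    1.507  166.435]
wrist_force [-0.947  0.073  1.029]
```

>>> servo_tool(moves=[[3.3, 2.5, 2, 0], [3.3, 2.5, 2, 0]])

```text
time: 12.3
ee_pos: [0.6475, 0.4949, 0.2107]
tcp_rot: [179.6, 2.9, 166.4]
wrist_force: [0.1, -0.2, 0.4]
opening: 0.0509
grasp_force: 0.0
```

>>> servo_tool(moves=[[20, 15, 12, 0], [20, 15, 12, 0]])

```text
time: 12.47
ee_pos: [0.6616, 0.5037, 0.2126]
tcp_rot: [177.8, 4.3, 166.4]
wrist_force: [0.2, 0.7, -0.3]
opening: 0.0513
grasp_force: 0.0
```

>>> servo_tool(moves=[[3.3, 2.5, 2, 0]])

```text
time: 12.55
ee_pos: [0.6713, 0.5103, 0.2138]
tcp_rot: [176.6, 5.3, 166.4]
wrist_force: [0.6, 0.7, 0.2]
opening: 0.0512
grasp_force: 0.0
```

```bash
python3 - <<'E'
from h import *
o=get_obs()
for k in("q","ee_pos","tcp_rot"): print(k,np.round(o[k],3))
E
```

```text
q [ 37.938  50.506  70.753 104.268  -2.06   51.3  ]
ee_pos [0.671 0.51  0.214]
tcp_rot [176.606   5.338 166.372]
```

>>> servo_tool(moves=[[-3, -2.3, 0, 0.12], [-5, -3.8, 0, 0.24], [-5, -3.8, 0, 0.36], [-5, -3.8, 0, 0.48], [-5, -3.8, 0, 0.6], [-5, -3.8, 0, 0.72], [-5, -3.8, 0, 0.84], [-5, -3.8, 0, 0.96], [-5, -3.8, 0, 1.08], [-5, -3.8, 0, 1.2], [-5, -3.8, 0, 1.32], [-5, -3.8, 0, 1.44], [-5, -3.8, 0, 1.56], [-5, -3.8, 0, 1.68], [-5, -3.8, 0, 1.8], [-5, -3.8, 0, 1.92], [-5, -3.8, 0, 2.04], [-5, -3.8, 0, 2.16], [-5, -3.8, 0, 2.28], [-5, -3.8, 0, 2.4]])

```text
time: 14.22
ee_pos: [0.6194, 0.4709, 0.2121]
tcp_rot: [176.8, 5.3, -58.7]
wrist_force: [-10.9, -6.8, 9.4]
opening: 0.0511
grasp_force: 0.0
```

>>> servo_tool(moves=[[0, 0, 0, 0.12], [0, 0, 0, 0.24], [0, 0, 0, 0.36], [0, 0, 0, 0.48], [0, 0, 0, 0.6], [0, 0, 0, 0.72], [0, 0, 0, 0.74], [0, 0, 0, 0.74]])

```text
time: 14.88
ee_pos: [0.6101, 0.4646, 0.205]
tcp_rot: [177.5, 4.8, -16.7]
wrist_force: [-0.3, -0.1, -0.2]
opening: 0.0512
grasp_force: 0.0
```

>>> servo_tool(moves=[[3, 2.3, 0, 0]])

```text
time: 14.97
ee_pos: [0.6226, 0.4745, 0.1949]
tcp_rot: [178.6, 3.9, -16.8]
wrist_force: [0.1, 0.4, -0.1]
opening: 0.0513
grasp_force: 0.0
```

>>> servo_tool(moves=[[3.3, 2.5, 2, 0]])

```text
time: 15.05
ee_pos: [0.6323, 0.4824, 0.1919]
tcp_rot: [179.8, 3.1, -16.8]
wrist_force: [1.0, 0.1, -1.3]
opening: 0.0514
grasp_force: 0.0
```

>>> servo_tool(moves=[[3.3, 2.5, 2, 0]])

```text
time: 15.13
ee_pos: [0.6411, 0.4896, 0.1964]
tcp_rot: [-178.7, 2.0, -16.8]
wrist_force: [-0.2, -0.1, 0.8]
opening: 0.0507
grasp_force: 0.0
```

```bash
python3 - <<'E'
from h import *
o=get_obs()
for k in("q","ee_pos","tcp_rot"): print(k,np.round(o[k],3))
E
```

```text
q [  36.532   51.563   70.71   109.246    2.381 -126.635]
ee_pos [0.641 0.49  0.196]
tcp_rot [-178.658    1.969  -16.813]
```

>>> servo_tool(moves=[[-2, -2.5, 1, -0.12], [-4, -5, 1, -0.24], [-6, -7.5, 1, -0.36], [-8, -10, 1, -0.48], [-10, -12.5, 1, -0.6], [-12, -15, 1, -0.72], [-13.4, -16.8, 1, -0.84], [-13.4, -16.8, 1, -0.96], [-13.4, -16.8, 1, -1.08], [-13.4, -16.8, 1, -1.2], [-13.4, -16.8, 1, -1.32], [-13.4, -16.8, 1, -1.44], [-13.4, -16.8, 1, -1.56], [-13.4, -16.8, 1, -1.68], [-13.4, -16.8, 1, -1.8], [-13.4, -16.8, 1, -1.92], [-13.4, -16.8, 1, -2.04], [-13.4, -16.8, 1, -2.16], [-13.4, -16.8, 1, -2.28], [-13.4, -16.8, 1, -2.4]])

```text
time: 16.8
ee_pos: [0.5068, 0.3214, 0.208]
tcp_rot: [-178.7, 2.1, -149.3]
wrist_force: [-0.1, -0.5, -0.0]
opening: 0.051
grasp_force: 0.0
```

>>> servo_tool(moves=[[0, 0, 0, -0.12], [0, 0, 0, -0.24], [0, 0, 0, -0.36], [0, 0, 0, -0.48], [0, 0, 0, -0.6], [0, 0, 0, -0.67], [0, 0, 0, -0.67]])

```text
time: 17.38
ee_pos: [0.5068, 0.3215, 0.2078]
tcp_rot: [-178.8, 2.0, 172.5]
wrist_force: [0.4, 0.1, 0.5]
opening: 0.0513
grasp_force: 0.0
```

```bash
python3 - <<'E'
from h import *
o=get_obs()
for k in("q","ee_pos","tcp_rot"): print(k,np.round(o[k],3))
t=camera("top")[:,:,::-1]; s=camera("side")[:,:,::-1]
f=lambda a,k:cv2.resize(a,None,fx=k,fy=k,interpolation=cv2.INTER_CUBIC)
W=np.zeros((600,800,3),np.uint8)
W[:,:400]=f(t[150:300,150:250],4); W[:,400:]=f(s[200:400,270:404],3)[:600,:400]
cv2.imwrite("pics/c5.png",W)
E
```

```text
q [33.459 10.754 13.859 92.355 -2.258 40.968]
ee_pos [0.507 0.321 0.208]
tcp_rot [-178.787    2.046  172.498]
```

View pics/c5.png

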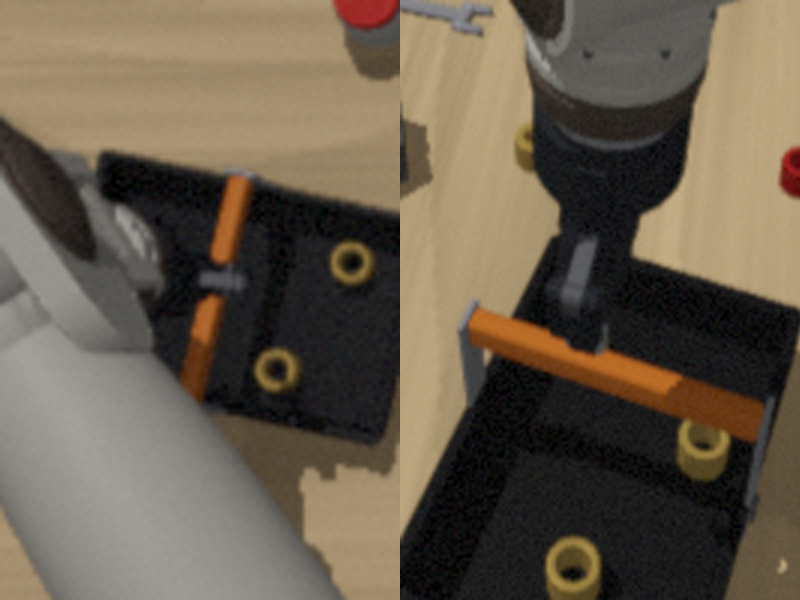

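>>> servo_tool(moves=[[0, 0.1, -3, -0.1], [0, 0.1, -6, -0.1], [0, 0.1, -8, -0.1], [0, 0.1, -8.6, -0.1], [0, 0.1, -8.6, -0.1]])

```text
time: 17.9
ee_pos: [0.5059, 0.3219, 0.1195]
tcp_rot: [-178.6, 1.9, 167.2]
wrist_force: [-0.3, 0.2, -0.2]
opening: 0.0519
grasp_force: 0.0
```

>>> servo_tool(moves=[[0, 0, 0, 0], [0, 0, 0, 0], [0, 0, 0, 0], [0, 0, 0, 0], [0, 0, 0, 0], [0, 0, 0, 0], [0, 0, 0, 0]], claw=1, force=110)

```text
time: 18.48
ee_pos: [0.5073, 0.3225, 0.123]
tcp_rot: [-178.8, 2.1, 167.2]
wrist_force: [-1.1, -4.6, 6.1]
opening: 0.014
grasp_force: 107.7
```

>>> servo_tool(moves=[[0, 0, 0.5, 0], [0, 0, 1.5, 0], [0, 0, 3, 0], [0, 0, 5, 0], [0, 0, 7, 0], [0, 0, 9, 0], [0, 0, 11, 0], [0, 0, 13, 0], [0, 0, 15, 0], [0, 0, 17, 0], [0, 0, 19, 0], [0, 0, 21, 0], [0, 0, 22.5, 0], [0, 0, 23.5, 0], [0, 0, 24, 0], [0, 0, 24, 0]])

```text
time: 19.82
ee_pos: [0.5067, 0.3226, 0.3618]
tcp_rot: [-178.8, 2.0, 167.2]
wrist_force: [0.2, 0.8, -6.5]
opening: 0.0142
grasp_force: 107.7
```

>>> servo_tool(moves=[[0.3, 0.2, 0, 0.03], [0.8, 0.5, 0, 0.08], [1.4, 0.9, 0, 0.14], [2, 1.3, 0, 0.2], [2.7, 1.7, 0, 0.27], [3.4, 2.2, 0, 0.34], [4.1, 2.6, 0, 0.41], [4.8, 3.1, 0, 0.48], [5.5, 3.5, 0, 0.55], [6.2, 4, 0, 0.62], [6.9, 4.4, 0, 0.69], [7.6, 4.9, 0, 0.76], [8.3, 5.3, 0, 0.83], [9, 5.8, 0, 0.9], [9.7, 6.2, 0, 0.97], [10.4, 6.7, 0, 1.04], [11.1, 7.1, 0, 1.11], [11.7, 7.5, 0, 1.17], [12.2, 7.8, 0, 1.22], [12.5, 8, 0, 1.25]])

```text
time: 21.48
ee_pos: [0.6159, 0.3924, 0.3421]
tcp_rot: [-178.2, 3.0, -121.0]
wrist_force: [-0.7, -0.1, -5.9]
opening: 0.014
grasp_force: 108.8
```

>>> servo_tool(moves=[[0.3, 0.2, 0, 0.04], [0.8, 0.5, 0, 0.1], [1.3, 0.9, 0, 0.16], [1.8, 1.2, 0, 0.22], [2.3, 1.5, 0, 0.28], [2.6, 1.7, 0, 0.33], [2.8, 1.8, 0, 0.37], [2.8, 1.8, 0, 0.38], [2.8, 1.8, 0, 0.38]])

```text
time: 22.23
ee_pos: [0.6308, 0.4022, 0.3299]
tcp_rot: [-177.4, 3.8, -99.4]
wrist_force: [0.4, -0.3, -7.4]
opening: 0.0143
grasp_force: 108.8
```

```bash
python3 - <<'E'
from h import *
o=get_obs()
for k in("q","ee_pos","tcp_rot","wrist_force","torque"): print(k,np.round(o[k],3))
E
```

```text
q [ 32.094  41.573  70.631 114.593   1.125 -48.368]
ee_pos [0.631 0.402 0.33 ]
tcp_rot [-177.405    3.804  -99.408]
wrist_force [ 0.398 -0.262 -7.362]
torque [-0.153  0.199 -0.08 ]
```

>>> servo_tool(moves=[[3, 1.9, 2.2, 0]])

```text
time: 22.32
ee_pos: [0.6403, 0.4084, 0.3321]
tcp_rot: [-176.2, 4.9, -99.4]
wrist_force: [0.4, 0.3, -7.1]
opening: 0.014
grasp_force: 108.8
```

>>> servo_tool(moves=[[3, 1.9, 2.2, 0]])

```text
time: 22.4
ee_pos: [0.6515, 0.4158, 0.3346]
tcp_rot: [-174.8, 6.2, -99.3]
wrist_force: [-0.2, 0.6, -7.5]
opening: 0.0143
grasp_force: 108.9
```

>>> servo_tool(moves=[[3, 1.9, 2.2, 0]])

```text
time: 22.48
ee_pos: [0.6621, 0.4227, 0.337]
tcp_rot: [-173.5, 7.3, -99.2]
wrist_force: [-0.5, 0.4, -6.8]
opening: 0.0142
grasp_force: 108.9
```

>>> servo_tool(moves=[[3, 1.9, 2.2, 0]])

```text
time: 22.57
ee_pos: [0.6727, 0.4297, 0.3395]
tcp_rot: [-172.2, 8.5, -99.0]
wrist_force: [0.0, 1.1, -8.3]
opening: 0.0145
grasp_force: 108.9
```

>>> servo_tool(moves=[[3, 1.9, 2.2, 0]])

```text
time: 22.65
ee_pos: [0.6835, 0.4368, 0.3421]
tcp_rot: [-170.8, 9.6, -98.9]
wrist_force: [0.1, -0.6, -7.7]
opening: 0.0141
grasp_force: 108.9
```

>>> servo_tool(moves=[[3, 1.9, 2.2, 0]])

```text
time: 22.73
ee_pos: [0.6946, 0.444, 0.3449]
tcp_rot: [-169.5, 10.8, -98.7]
wrist_force: [0.3, -0.2, -8.0]
opening: 0.0143
grasp_force: 108.9
```

>>> servo_tool(moves=[[3, 1.9, 2.2, 0]])

```text
time: 22.82
ee_pos: [0.7057, 0.4513, 0.3479]
tcp_rot: [-168.1, 12.0, -98.4]
wrist_force: [0.7, 0.5, -7.4]
opening: 0.0143
grasp_force: 108.9
```

>>> servo_tool(moves=[[3, 1.9, 2.2, 0]])

```text
time: 22.9
ee_pos: [0.717, 0.4586, 0.3511]
tcp_rot: [-166.8, 13.1, -98.1]
wrist_force: [-1.2, 0.5, -6.7]
opening: 0.0142
grasp_force: 108.9
```

```bash
python3 - <<'E'
from h import *
o=get_obs()
for k in("q","ee_pos","tcp_rot","wrist_force","torque"): print(k,np.round(o[k],3))
E
```

```text
q [ 32.213  41.567  70.658 100.548   1.165 -47.914]
ee_pos [0.717 0.459 0.351]
tcp_rot [-166.756   13.147  -98.149]
wrist_force [-1.152  0.533 -6.734]
torque [-0.415  0.687  0.065]
```

>>> servo_tool(moves=[[3, 1.9, 2.2, 0]])

```text
time: 22.98
ee_pos: [0.7283, 0.4659, 0.3544]
tcp_rot: [-165.4, 14.3, -97.9]
wrist_force: [0.3, 0.5, -7.0]
opening: 0.0145
grasp_force: 108.9
```

>>> servo_tool(moves=[[3, 1.9, 2.2, 0]])

```text
time: 23.07
ee_pos: [0.7398, 0.4734, 0.358]
tcp_rot: [-163.9, 15.5, -97.5]
wrist_force: [0.0, 0.8, -6.5]
opening: 0.0146
grasp_force: 108.9
```

>>> servo_tool(moves=[[3, 1.9, 2.2, 0]])

```text
time: 23.15
ee_pos: [0.7514, 0.4809, 0.3617]
tcp_rot: [-162.5, 16.6, -97.2]
wrist_force: [0.1, -0.0, -6.9]
opening: 0.014
grasp_force: 109.0
```

>>> servo_tool(moves=[[3, 1.9, 2.2, 0]])

```text
time: 23.23
ee_pos: [0.763, 0.4884, 0.3656]
tcp_rot: [-161.1, 17.8, -96.8]
wrist_force: [-1.7, -4.5, -7.1]
opening: 0.0143
grasp_force: 109.8
```

>>> servo_tool(moves=[[3, 1.9, 2.2, 0]])

```text
time: 23.32
ee_pos: [0.7747, 0.4958, 0.3696]
tcp_rot: [-159.6, 19.0, -96.3]
wrist_force: [0.7, 0.9, -7.2]
opening: 0.0144
grasp_force: 109.3
```

>>> servo_tool(moves=[[3, 1.9, 2.2, 0]])

```text
time: 23.4
ee_pos: [0.7863, 0.5034, 0.3738]
tcp_rot: [-158.1, 20.1, -95.9]
wrist_force: [-2.6, -1.2, -8.7]
opening: 0.0141
grasp_force: 110.3
```

>>> servo_tool(moves=[[3, 1.9, 2.2, 0]])

```text
time: 23.48
ee_pos: [0.7979, 0.511, 0.378]
tcp_rot: [-156.6, 21.2, -95.3]
wrist_force: [-0.3, 0.3, -6.8]
opening: 0.0147
grasp_force: 110.0
```

>>> servo_tool(moves=[[3, 1.9, 2.2, 0]])

```text
time: 23.57
ee_pos: [0.8096, 0.5185, 0.3826]
tcp_rot: [-155.0, 22.4, -94.8]
wrist_force: [0.2, -0.3, -6.3]
opening: 0.0145
grasp_force: 110.0
```

>>> servo_tool(moves=[[3, 1.9, 2.2, 0]])

```text
time: 23.65
ee_pos: [0.8213, 0.526, 0.3872]
tcp_rot: [-153.4, 23.5, -94.2]
wrist_force: [-0.3, 0.3, -6.9]
opening: 0.0144
grasp_force: 110.1
```

>>> servo_tool(moves=[[0, 0, 0, 0], [0, 0, 0, 0], [0, 0, 0, 0], [0, 0, 0, 0], [0, 0, 0, 0], [0, 0, 0, 0], [0, 0, 0, 0], [0, 0, 0, 0], [0, 0, 0, 0]])

```text
time: 24.4
ee_pos: [0.8212, 0.5258, 0.3885]
tcp_rot: [-153.3, 23.5, -94.1]
wrist_force: [-0.0, 0.6, -6.5]
opening: 0.0142
grasp_force: 110.1
```

```bash
python3 - <<'E'
from h import *
t=camera("top")[:,:,::-1]; s=camera("side")[:,:,::-1]
o=get_obs()
for k in("q","ee_pos","tcp_rot","wrist_force","torque"): print(k,np.round(o[k],3))
cv2.imwrite("pics/t6.png",np.vstack([cv2.resize(t[60:300,20:320],None,fx=2,fy=2)[:300,:],cv2.resize(s[100:400,160:460],None,fx=2,fy=2)[:300]]) if 0 else np.hstack([cv2.resize(t[80:330,20:220],None,fx=2,fy=2),cv2.resize(s[150:400,160:360],None,fx=2,fy=2)]))
E
```

```text
q [ 32.297  43.013  70.707  82.737   1.147 -47.585]
ee_pos [0.821 0.526 0.388]
tcp_rot [-153.309   23.489  -94.109]
wrist_force [ 0.862  0.462 -6.991]
torque [-7.920e-01  1.134e+00  1.000e-03]
```

View pics/t6.png

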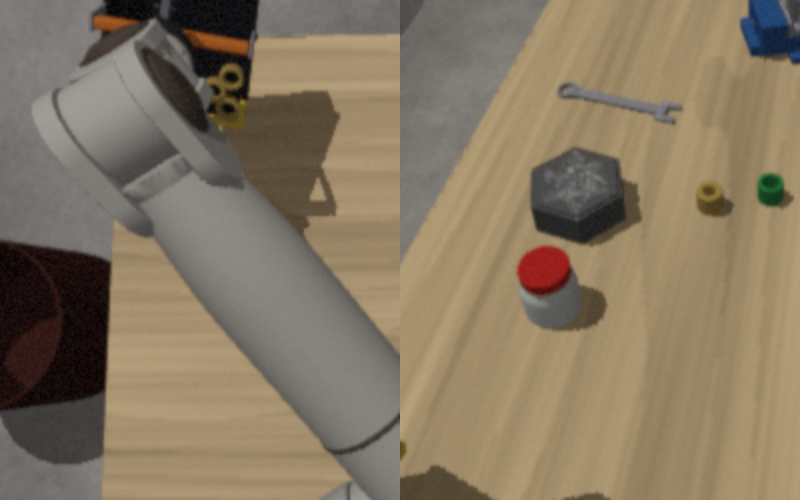

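>>> servo_tool(moves=[[-0.3, -0.2, 0, 0], [-0.8, -0.5, 0, 0], [-1.6, -1, 0, 0], [-2.6, -1.6, 0, 0], [-3.8, -2.4, 0, 0], [-5.1, -3.3, 0, 0], [-6.4, -4.1, 0, 0], [-7.7, -5, 0, 0], [-9, -5.8, 0, 0], [-10.3, -6.6, 0, 0], [-11.6, -7.5, 0, 0], [-12.9, -8.3, 0, 0], [-14.2, -9.1, 0, 0], [-15.3, -9.8, 0, 0], [-16.2, -10.4, 0, 0], [-16.9, -10.8, 0, 0], [-17.4, -11.1, 0, 0], [-17.7, -11.3, 0, 0], [-17.8, -11.4, 0, 0], [-17.8, -11.4, 0, 0]])

```text
time: 26.17
ee_pos: [0.6433, 0.4118, 0.3886]
tcp_rot: [-153.3, 23.5, -94.1]
wrist_force: [-0.1, 0.6, -6.2]
opening: 0.0146
grasp_force: 110.0
```

>>> servo_tool(moves=[[0, 0, 0, 0], [0, 0, 0, 0], [0, 0, 0, 0], [0, 0, 0, 0], [0, 0, 0, 0], [0, 0, 0, 0], [0, 0, 0, 0], [0, 0, 0, 0], [0, 0, 0, 0]])

```text
time: 26.92
ee_pos: [0.6432, 0.4118, 0.3885]
tcp_rot: [-153.3, 23.5, -94.1]
wrist_force: [0.5, 0.4, -7.6]
opening: 0.0141
grasp_force: 110.2
```

```bash
python3 - <<'E'
from h import *
t=camera("top")[:,:,::-1]; s=camera("side")[:,:,::-1]
o=get_obs()
for k in("q","ee_pos","tcp_rot","wrist_force"): print(k,np.round(o[k],3))
cv2.imwrite("pics/t7.png",np.hstack([cv2.resize(t[110:310,100:300],None,fx=2,fy=2),cv2.resize(s[200:400,220:420],None,fx=2,fy=2)]))
E
```

```text
q [ 32.177   3.167  17.2    69.071   1.213 -47.69 ]
ee_pos [0.643 0.412 0.389]
tcp_rot [-153.3     23.489  -94.102]
wrist_force [ 2.000e-02 -2.000e-03 -6.917e+00]
```

View pics/t7.png

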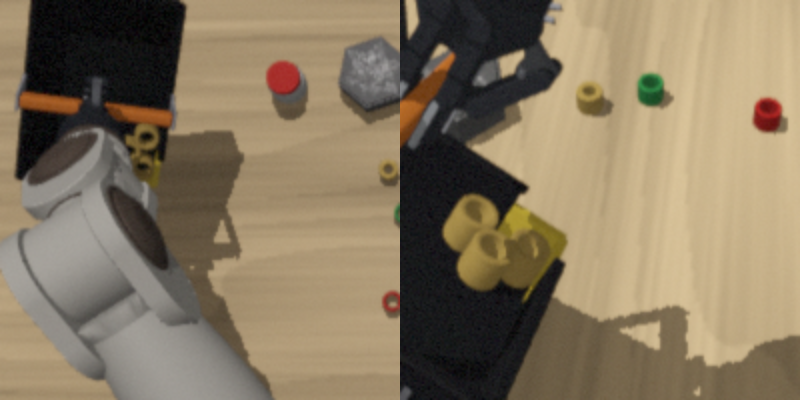

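```bash
python3 -c "
from workcell import *
print(job_done())"
```

```text
the job is handed in; nothing more can be done
None
```

The bush nearer the robot slid all the way down the axle, so I put it in the tote with the other two. The tote is now held still by its handle, clear of the bench and tilted about 35°, with all three bushes together in the yellow corner. The tight one (judged by its narrower bore in the pictures, not tried on the axle) stayed on the bench, and I left the paver, jar and spanner alone.

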